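Lay the book and the crayons down at the pupils' places

TASK

Set the two pupils' places: push the standing green board book over so that it lies flat inside the white outline on its mat, and push the standing red crayon carton over so that it lies flat inside the yellow outline on its mat, in either order. Push each near its top with the fingers so that it tips over its own foot instead of sliding along; do not pick either of them up, and leave the two paint bottles beside the mats, the glue stick and the yellow dish where they stand.

Things in the scene. Friction and masses are not known exactly. Their poses are not given: they have to be found in the camera images.
- book: children's board book with green covers, standing on its lower edge on its own blue mat (about 300 g), 28 mm thick (its x), 120 mm wide (its y), 170 mm tall (its z). Origin: centre of its underside as it stands. Its x axis points the way it must fall. Pushed in the upper quarter it tips, near the foot it may slide. Past about 10 degrees of tilt it falls by itself.
- book_foot (a point): middle of the book's lower edge on the side of the outline (14 mm along x from its origin); the book pivots about this edge
- book_top (a point): middle of the book's upper edge on the side of the outline (170 mm above book_foot while it stands)
- book_mat: blue mat, 3 mm thick, fixed on the table, with a white 8 mm wide outline for the book. Origin: on the table below where the book stands; the outline runs along the mat's x axis from x = -10 mm to +208 mm and across y from -82 to +82 mm (outer edges of the line). It must fall along +x.
- carton: red crayon carton with crayon stripes, standing on its end on its own blue mat (about 250 g), 36 mm thick (its x), 80 mm wide (its y), 145 mm tall (its z). Origin: centre of its underside as it stands. Its x axis points the way it must fall. Pushed in the upper quarter it tips, near the foot it may slide. Past about 15 degrees of tilt it falls by itself.
- carton_foot (a point): middle of the carton's lower edge on the side of the outline (18 mm along x from its origin); the carton pivots about this edge
- carton_top (a point): middle of the carton's upper edge on the side of the outline (145 mm above carton_foot while it stands)
- carton_mat: blue mat, 3 mm thick, fixed on the table, with a yellow 8 mm wide outline for the carton. Origin: on the table below where the carton stands; the outline runs along the mat's x axis from x = -6 mm to +182 mm and across y from -62 to +62 mm (outer edges of the line). It must fall along +x.
- red_paint: red paint bottle, 56 mm across, 140 mm tall, standing loose beside the book's mat; origin at the centre of its base; leave alone
- green_paint: green paint bottle, 48 mm across, 120 mm tall, standing loose beside the carton's mat; origin at the centre of its base; leave alone
- glue: white glue stick, 30 mm across, 90 mm tall, standing between the mats; origin at the centre of its base; leave alone
- dish: yellow dish, 90 mm across, 30 mm tall, in the middle near the robot; origin at the centre of its base; leave alone
There are look-alikes about, which are no part of the job. What is shaped like the carton but turquoise is not meant.

How it is judged (in metres and radians):
At the end, for the whole second after the job is handed in: Book and carton both lie flat on their mats, at rest: foot and top edge within the outer ends of their outline, the middles of both edges at most 22 mm off its long centre line (so the sides stay within the line) (x of book_foot in the frame of book_mat above -0.01 m and x of book_top in the frame of book_mat below 0.208 m and y of book_foot in the frame of book_mat between -0.022 and 0.022 m and height (world z) of each of book_foot, book_top, carton_foot, carton_top below 0.012 m and y of book_top in the frame of book_mat between -0.022 and 0.022 m and angle between book's own z axis and vertical between 1.48 and 1.66 rad and linear speed of each of book, carton below 0.02 m/s and x of carton_foot in the frame of carton_mat above -0.006 m and x of carton_top in the frame of carton_mat below 0.182 m and y of carton_foot in the frame of carton_mat between -0.022 and 0.022 m and y of carton_top in the frame of carton_mat between -0.022 and 0.022 m and angle between carton's own z axis and vertical between 1.48 and 1.66 rad); the robot touches nothing.
It fails at once if the book is lifted, carried or tipped over backwards (the lower edge on its outline side leaves the mat by about 20 mm) (height (world z) of book_foot above 0.023 m).
It fails at once if the carton is lifted, carried or tipped over backwards (the lower edge on its outline side leaves the mat by about 20 mm) (height (world z) of carton_foot above 0.023 m).
It fails at once if a bystander (red or green paint bottle, glue stick or dish) is pushed more than 25 mm or tipped over (distance of any of red_paint, green_paint, glue, dish from where it was at the start of the episode above 0.025 m or angle between any of red_paint, green_paint, glue, dish's own z axis and vertical above 0.5 rad).
It fails at once if the book or the carton is slid along: the lower edge over which it should tip moves more than 40 mm from its start (distance of any of book_foot, carton_foot from where it was at the start of the episode above 0.04 m).
It fails at once if another part of the robot than the fingers presses on the book or the carton (contact force between the arm and book above 2 N or contact force between the arm and carton above 2 N).
It also fails if it takes over 48 s, if anything falls off the work surface, if the arm or the gripper's body presses on something with over 40 N, if the wrist force passes 120 N, or if a joint passes its speed limit or range.

ROBOT

A 6-joint arm with a two-finger parallel gripper is mounted at the origin on the work surface. World frame = base frame: x ahead of the robot, y to its left, z up, the work surface at z = 0. Lengths are in mm, angles in degrees, forces in N, time in s.
With the tool pointing down it reaches from about 300 to 850 mm from the base axis. Payload 4.2 kg.
Tool frame: the origin (TCP) lies between the finger pads; the fingertips stand 19 mm ahead of it and the grasp point (between the pads) is the TCP (env.tips_ahead is the distance from the TCP to the fingertips, in mm); z points along the fingers, y is the direction in which the jaws open and shut (so a half turn about z gives the same grasp; the last joint's range is limited). The gripper opens to 91 mm and grips with 3 to 60 N. Pads are 32 mm wide; open, the fingers measure 118 mm over their backs; the gripper's body (76 mm by 178 mm) begins 60 mm behind the grasp point.
Start: joints at [63.312, 18.312, 89.639, -0, 72.044, -1.146], TCP at [247.932, 518.817, 232.976] pointing down, gripper open.
Joint ranges: [-177.97, 177.97], [-48.28, 115.42], [12.27, 149.76], [-77.06, 257.06], [2.81, 150.46], [-146.56, 146.56]. Speed limits (degrees/s): [147.25, 147.25, 180, 180, 180, 180].

INTERFACE

Orientations are given as [roll, pitch, yaw] about the fixed x, y, z axes, in that order (R = Rz(yaw) Ry(pitch) Rx(roll)).
In Python, from workcell import telemetry, viewer, job_done, env gives the robot as it stands. The module is installed in compiled form; this text tells all that it offers.
- The arm moves only by the shell command python3 -m jog 'ROWS' [FORCE]. ROWS is JSON, a list of rows, each a list of 3 entries, a list of its own where there are three numbers: the shift along the tool's x, y, z in cm, then the turn about the tool's z in degrees, then the opening, from 0 (shut) to 1 (fully open). A call has 1 to 10 rows; each row shifts and turns the pose as measured when the row begins, along the tool's axes as they then stand; what a row does not reach is not made up. A row lasts 1/8 s, in which the tool goes at most 62.5 mm and 10.7 degrees, less where a joint would pass 70% of its speed; a pose out of reach is approached as far as the arm can. A call is refused whole if a number of a shift passes 6.25 or a number of a turn 10.7, either way. A call with a gripper value outside its range is refused whole. The fingers move at their own pace and stop on an object; FORCE is the grip in N (left out, the last holds). Time passes only in rows, so rows that do not move let the fingers close. It gives the time, the measured TCP pose, the force and the opening at its end, in the units of the state.
- telemetry.state(): the state, without advancing time (a new reading comes with each control period).
- viewer.grab_frame(name): name is "scene" or "top"; returns a dict with "color" (400x640x3 uint8, red, green, blue), "K" (3x3 intrinsics, pixels), "rvec" (rotation vector, rad) and "tvec" (3), from world to camera coordinates, as OpenCV has them. Camera axes: x right, y down, z forward; pixel columns grow to the right and rows downward; lengths in mm; the calibration is good to about 2 mm. A picture is of the moment at which its call begins. There is no depth.
- job_done(): hands the job in, once; it reports no verdict.
The state is a dict: "time_s": time; "qpos": joint angles; "qvel": joint speeds; "effort": joint torques, N m; "ee_pos": TCP position; "ee_rot": TCP orientation; "force": force on the tool from outside, world axes, zero at the start; "torque": the same for the moment, N m; "gripper_width": finger opening in mm.
Only numpy, scipy, OpenCV 4.12 (cv2) and the standard library are available. Lean on these libraries where they do the work, as an engineer would, in place of code of your own. Each camera call takes 0.05 s, during which the arm holds its last target. There are 200 camera calls.

## Working session

There is one attempt and no reset: what is moved stays moved. The work goes in short steps, Python scripts to look and compute and a shell command to move; the robot and the scene stay as the last step left them, time stands still between calls to the robot, and variables do not carry over. Pictures are saved under pics/ and viewed, about 8 in all and at most 12, crops included, and the job is handed in when it is done.

```bash
mkdir -p pics; cat > h.py <<'E'
import numpy as np, cv2
from workcell import telemetry, viewer, job_done, env
def grab(n,save=None):
    f=viewer.grab_frame(n)
    if save: cv2.imwrite('pics/'+save,f['color'][:,:,::-1])
    return f
def ray(f,uv,z):
    R=cv2.Rodrigues(np.array(f['rvec'],float))[0];t=np.array(f['tvec'],float).ravel()
    d=R.T@np.linalg.inv(f['K'])@np.array([uv[0],uv[1],1.]);c=-R.T@t
    return c+d*(z-c[2])/d[2]
def proj(f,p):
    return cv2.projectPoints(np.array(p,float).reshape(-1,3),np.array(f['rvec'],float),np.array(f['tvec'],float),np.array(f['K'],float),None)[0].reshape(-1,2)
E
python3 - <<'E'
from h import *
import pickle
for n in('scene','top'):
    f=grab(n,n+'0.png');pickle.dump(f,open(n+'0.pkl','wb'))
    R=cv2.Rodrigues(np.array(f['rvec'],float))[0];print(n,(-R.T@np.array(f['tvec']).ravel()).round(),f['K'][0][0])
print(telemetry.state())
E
```

```text
scene [1218. -111.  921.] 361.08748375914104
top [ 480.   24. 1201.] 408.22068057124227
{'time_s': 0.1, 'qpos': array([ 6.33119082e+01,  1.83482708e+01,  8.96997249e+01, -1.03830832e-03,
        7.20432368e+01, -1.14484268e+00]), 'qvel': array([ 0.09126705, -0.00414707, -0.27549285,  0.03679387,  0.01149587,
        0.02851571]), 'effort': array([ 5.78232248e-04, -4.13330734e+01, -2.32508290e+01,  7.30983331e-02,
        4.21764306e-02, -5.30500188e-05]), 'ee_pos': array([247.74139915, 518.42680769, 232.19929804]), 'ee_rot': array([-1.79908766e+02, -8.35794310e-04,  1.54457071e+02]), 'force': array([0.12252232, 0.2295704 , 0.65200983]), 'torque': array([-0.0256683 ,  0.01503732, -0.02949516]), 'gripper_width': 91.07294478869717}
```

View pics/scene0.png

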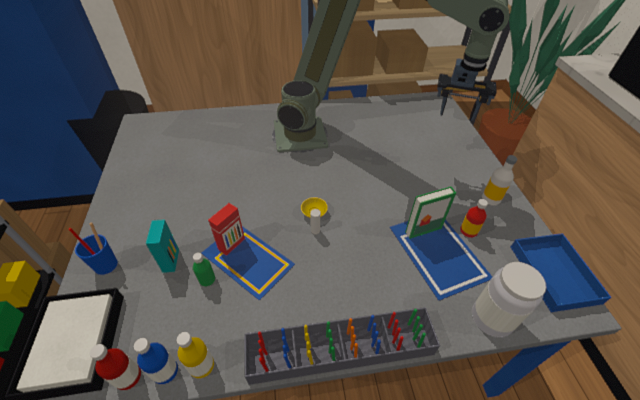

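View pics/top0.png

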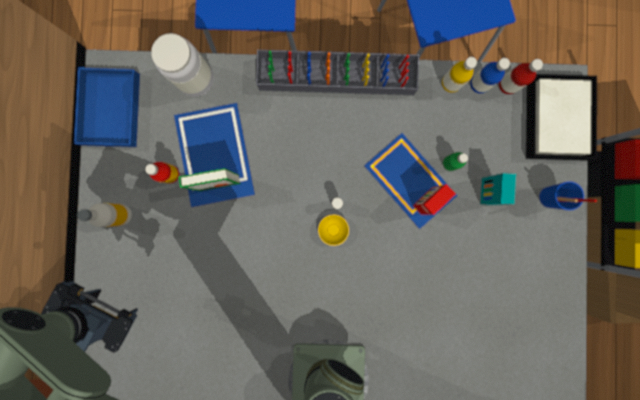

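The scene view shows the green book at (430,212), with the red paint at (474,220) beside it. The red carton is at (227,230), the turquoise look-alike at (162,247), green paint at (204,270), and glue and dish at (315,215). In the top view the book is at (210,180) and the carton at (435,200).

Possible mix-ups:
- **Carton:** red carton, top view (435,200), which I choose. The turquoise box (497,190), red paint (160,172) and red bottle (520,77) are not meant.
- **Book:** green and white upright (210,180), the only one.

```bash
python3 - <<'E'
from h import *
import pickle
f=pickle.load(open('top0.pkl','rb'));s=pickle.load(open('scene0.pkl','rb'))
I=f['color'];hsv=cv2.cvtColor(I,cv2.COLOR_RGB2HSV)
def box(m,r):
    k=np.zeros(m.shape,np.uint8);x0,y0,x1,y1=r;k[y0:y1,x0:x1]=m[y0:y1,x0:x1];return k
blue=cv2.inRange(hsv,(100,110,50),(125,255,255))
for nm,r in(('book',(168,95,262,212)),('carton',(358,128,462,232))):
    b=box(blue,r);b=cv2.morphologyEx(b,cv2.MORPH_CLOSE,np.ones((7,7)))
    c=max(cv2.findContours(b,0,1)[0],key=cv2.contourArea)
    w=np.array([ray(f,p[0],3)[:2] for p in c],np.float32)
    (cx,cy),sz,a=cv2.minAreaRect(w);print(nm,'mat',cx,cy,sz,a,cv2.boxPoints(((cx,cy),sz,a)).round().tolist())
    line=box(cv2.inRange(hsv,(0,0,150),(180,60,255)) if nm=='book' else cv2.inRange(hsv,(12,90,120),(35,255,255)),r)
    n,l,st,_=cv2.connectedComponentsWithStats(line);print(st[1:][st[1:,4]>15].tolist())
    line=np.uint8(l==1+np.argmax(st[1:,4])) 
    p=cv2.findNonZero(line);w=np.array([ray(f,q[0],3)[:2] for q in p],np.float32)
    R=cv2.minAreaRect(w);print(nm,'line',R,cv2.boxPoints(R).round().tolist())
a=cv2.resize(I[100:220,160:270],None,fx=3.6,fy=4.5,interpolation=2)
b=cv2.resize(I[120:240,355:465],None,fx=3.6,fy=4.5,interpolation=2)
cv2.imwrite('pics/c1.png',np.hstack([a,b])[:,:,::-1])
J=s['color']
a=cv2.resize(J[180:300,385:495],None,fx=3.6,fy=4.5,interpolation=2)
b=cv2.resize(J[195:315,190:300],None,fx=3.6,fy=4.5,interpolation=2)
cv2.imwrite('pics/c2.png',np.hstack([a,b])[:,:,::-1])
E
```

```text
book mat 643.4992065429688 355.0341491699219 (276.4398498535156, 188.6099395751953) 13.077852249145508 [[488.0, 416.0], [530.0, 232.0], [799.0, 294.0], [757.0, 478.0]]
[[178, 107, 70, 75, 723], [181, 170, 46, 16, 384]]
book line ((660.4517822265625, 359.4280090332031), (221.2378387451172, 167.80091857910156), 13.03376293182373) [[534.0, 416.0], [572.0, 253.0], [787.0, 303.0], [749.0, 466.0]]
carton mat 584.6062622070312 -225.9241485595703 (246.52182006835938, 149.03640747070312) 42.71764373779297 [[443.0, -255.0], [545.0, -364.0], [726.0, -197.0], [625.0, -88.0]]
[[371, 139, 71, 75, 476]]
carton line ((597.369384765625, -214.47634887695312), (188.8048095703125, 124.48666381835938), 42.73827362060547) [[486.0, -233.0], [570.0, -324.0], [709.0, -196.0], [624.0, -105.0]]
```

View pics/c1.png

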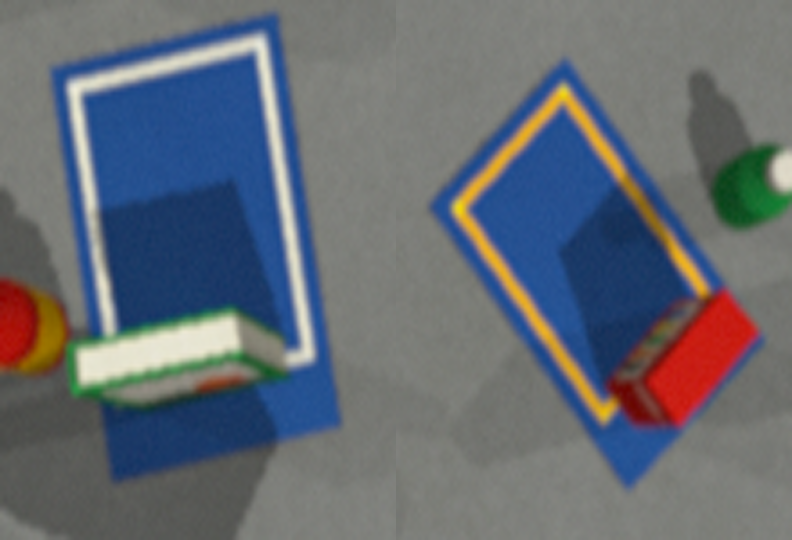

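View pics/c2.png

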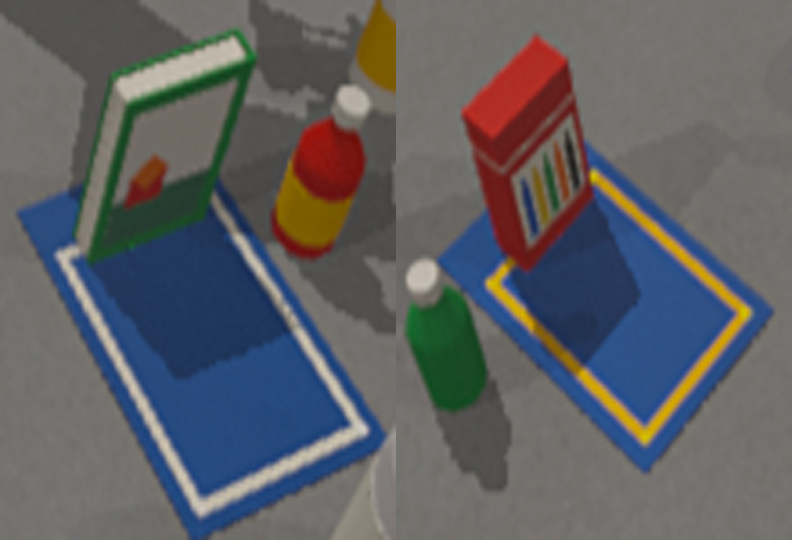

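The crops confirm the chosen objects. In the top crop the book's page top runs from (73,347) to (238,313), and the carton's top runs from (720,293) to (682,425). The stripes face the yellow outline.

```bash
python3 - <<'E'
from h import *
import pickle
f=pickle.load(open('top0.pkl','rb'));s=pickle.load(open('scene0.pkl','rb'))
mats={'book':((660.5,359.4),13.05,99),'carton':((597.4,-214.5),42.7,88)}
def loc(n,p):
    c,a,m=mats[n];a=np.radians(a);e=np.array([np.cos(a),np.sin(a)]);d=np.array(p[:2])-c
    return np.round([d@e+m,d@[-e[1],e[0]]],1)
for n,(c,a,m) in mats.items():
    print(n,'origin',np.array(c)-m*np.array([np.cos(np.radians(a)),np.sin(np.radians(a))]))
T=lambda x0,y0,o:(lambda u,v:(x0+(u-o)/3.6-.4,y0+v/4.5-.4))
def show(n,f,t,pts,z):
    for p in pts: w=ray(f,t(*p),z);print(n,z,w.round(),'local',loc(n,w))
show('book',s,T(385,180,0),[(90,262),(207,218)],3)
show('book',s,T(385,180,0),[(122,103),(255,65),(108,75),(240,32)],173)
show('book',f,T(160,100,0),[(73,347),(238,313),(245,350),(70,395)],173)
show('carton',s,T(190,195,396),[(525,270),(590,208)],3)
show('carton',s,T(190,195,396),[(488,138),(570,65),(462,112),(538,36)],148)
show('carton',f,T(355,120,396),[(720,293),(640,378),(763,335),(682,425)],148)
# bystanders bases (scene)
for nm,uv in(('red',(469,235)),('green',(207,284)),('glue',(315,233)),('dish',(314,215))): print(nm,ray(s,uv,0).round())
E
```

```text
book origin [564.05683469 337.04567458]
carton origin [ 532.72751563 -274.17805095]
book 3 [584. 282.   3.] local [  7.3 -58.5]
book 3 [562. 399.   3.] local [11.7 61. ]
book 173 [586. 273. 173.] local [  7.4 -67.3]
book 173 [570. 390. 173.] local [17.7 50.3]
book 173 [562. 270. 173.] local [-17.4 -64.7]
book 173 [540. 390. 173.] local [-11.6  56.9]
book 173 [561. 391. 173.] local [ 9.1 53.3]
book 173 [584. 276. 173.] local [  5.3 -63.5]
book 173 [563. 271. 173.] local [-16.1 -64.4]
book 173 [534. 392. 173.] local [-17.   60.3]
carton 3 [ 565. -291.    3.] local [ 11.9 -34.2]
carton 3 [ 521. -237.    3.] local [16.4 35.4]
carton 148 [ 567. -293.  148.] local [ 12.8 -37.1]
carton 148 [ 517. -232.  148.] local [17. 42.]
carton 148 [ 544. -313.  148.] local [-18.4 -36.2]
carton 148 [ 488. -257.  148.] local [-21.1  42.8]
carton 148 [ 563. -285.  148.] local [ 15.  -28.3]
carton 148 [ 512. -228.  148.] local [16.1 47.6]
carton 148 [ 540. -316.  148.] local [-23.4 -35.6]
carton 148 [ 486. -259.  148.] local [-23.9  42.7]
red [599. 476.   0.]
green [ 656. -341.    0.]
glue [520. -12.   0.]
dish [445.  -4.   0.]
```

```bash
python3 -m jog '[[[0,0,0],10.4,0.5],[[0,0,0],10.4,0.5],[[0,0,0],10.4,0.5],[[0,0,0],10.4,0.5],[[0,0,0],10.4,0.5],[[0,0,0],10.4,0.5],[[0,0,0],10.4,0.5],[[0,0,0],10.4,0.5],[[0,0,0],10.4,0.5],[[0,0,0],10.4,0.5]]'
cat > go.py <<'E'
import sys
from h import *
from scipy.spatial.transform import Rotation as Ro
# go.py x y z yaw : remaining shift in tool axes (cm) and turn about tool z (deg)
s=telemetry.state();t=np.array([float(v) for v in sys.argv[1:4]])
R=Ro.from_euler('xyz',s['ee_rot'],degrees=True)
print('pos',s['ee_pos'].round(1),'rot',s['ee_rot'].round(1),'F',s['force'].round(1),'w',round(s['gripper_width']),'t',s['time_s'],'q',s['qpos'].round())
print('shift cm',(R.inv().apply(t-s['ee_pos'])/10).round(2),'turn',round(-((float(sys.argv[4])-s['ee_rot'][2]+180)%360-180),1))
E
python3 go.py 505 323 233 13
```

```text
time_s: 1.35
ee_pos: [246.3, 515.7, 226.8]
ee_rot: [179.8, 0.7, 47.1]
force: [0.2, 0.1, 0.4]
gripper_width: 45.5
pos [246.3 515.7 226.8] rot [179.8   0.7  47.1] F [0.2 0.1 0.4] w 45 t 1.35 q [ 63.  19.  90.   0.  72. 106.]
shift cm [ 3.5  32.07 -0.54] turn 34.1
```

```bash
python3 -m jog '[[[0.4,3.6,-0.2],0,0.5],[[0.4,3.6,-0.2],0,0.5],[[0.4,3.6,-0.2],0,0.5],[[0.4,3.6,-0.2],0,0.5],[[0.4,3.6,-0.2],0,0.5],[[0.4,3.6,-0.2],0,0.5],[[0,0,-0.1],8.5,0.5],[[0,0,-0.1],8.5,0.5],[[0,0,-0.1],8.5,0.5],[[0,0,-0.1],8.5,0.5]]'
python3 go.py 505 323 230 13
```

```text
time_s: 2.6
ee_pos: [425.0, 380.0, 238.3]
ee_rot: [179.1, 1.0, 11.9]
force: [-0.7, -0.2, -0.1]
gripper_width: 45.7
pos [425.  380.  238.3] rot [179.1   1.   11.9] F [-0.7 -0.2 -0.1] w 46 t 2.6 q [ 41.  18.  89.  -0.  74. 119.]
shift cm [6.67 7.22 0.83] turn -1.1
```

```bash
python3 -m jog '[[[1.8,2.0,0],0,0.5],[[1.8,2.0,0],0,0.5],[[1.8,2.0,0],0,0.5],[[1.2,1.2,0],-0.5,0.5],[[0,0,0],0,0.5]]'
python3 go.py 505 323 160 13
```

```text
time_s: 3.22
ee_pos: [505.3, 321.5, 236.0]
ee_rot: [179.0, 1.3, 12.4]
force: [-0.6, 1.0, -0.3]
gripper_width: 45.5
pos [505.3 321.5 236. ] rot [179.    1.3  12.4] F [-0.6  1.  -0.3] w 46 t 3.225 q [ 32.  21.  85.  -1.  75. 109.]
shift cm [ 0.17 -0.28  7.6 ] turn -0.6
```

```bash
python3 -m jog '[[[0,0,2],0,0.5],[[0,0,2],0,0.5],[[0,-0.1,2],-0.5,0.5],[[0,-0.1,1],0,0.5],[[0,0,0],0,0.5]]'
python3 go.py 505 323 160 13; python3 -c "
from h import *
for n in('scene','top'):
  f=grab(n);globals()[n]=f['color']
a=cv2.resize(scene[130:280,380:530],(400,400));b=cv2.resize(top[100:250,140:290],(400,400))
cv2.imwrite('pics/p1.png',np.hstack([a,b])[:,:,::-1])"
```

```text
time_s: 3.85
ee_pos: [500.3, 324.9, 164.5]
ee_rot: [179.2, 1.4, 13.1]
force: [-0.1, 0.1, 0.5]
gripper_width: 45.6
pos [500.3 324.9 164.5] rot [179.2   1.4  13.1] F [-0.1  0.1  0.5] w 46 t 3.85 q [ 32.  24.  91.  -0.  66. 109.]
shift cm [0.42 0.28 0.44] turn 0.1
```

View pics/p1.png

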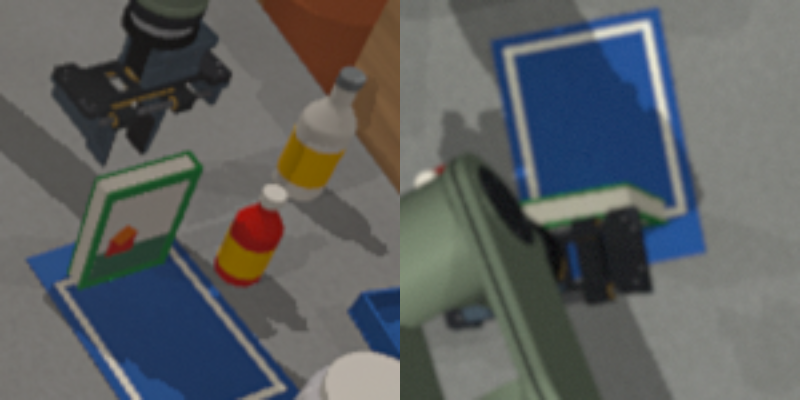

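The left half of the picture shows both fingers behind the book at (110,150), with their tips close to the height of its top. The red paint at (255,235) is clear. I'll approach the book now.

```bash
python3 -m jog '[[[1,0.2,0.5],0,0.5],[[1,0.2,0.2],0,0.5],[[0.7,0,0],0,0.5],[[0.5,0,0],0,0.5],[[0.5,0,0],0,0.5]]'
python3 go.py 564 337 160 13;  python3 -m jog '[[[0.5,0,0],0,0.5],[[0.5,0,0],0,0.5],[[0.5,0,0],0,0.5]]'
python3 go.py 564 337 160 13
```

```text
time_s: 4.58
ee_pos: [541.7, 330.1, 159.2]
ee_rot: [179.3, 1.0, 13.0]
force: [-0.1, 0.2, 0.5]
gripper_width: 45.5
pos [541.7 330.1 159.2] rot [179.3   1.   13. ] F [-0.1  0.2  0.5] w 45 t 4.575 q [ 31.  27.  87.  -0.  67. 108.]
shift cm [ 2.33 -0.17 -0.12] turn 0.0
time_s: 4.95
ee_pos: [557.3, 333.8, 159.0]
ee_rot: [179.3, 1.0, 13.1]
force: [-0.3, -0.2, -0.4]
gripper_width: 45.6
pos [557.3 333.8 159. ] rot [179.3   1.   13.1] F [-0.3 -0.2 -0.4] w 46 t 4.95 q [ 30.  28.  84.  -0.  68. 107.]
shift cm [ 0.72 -0.16 -0.12] turn 0.1
```

```bash
python3 -m jog '[[[0.6,0,0],0,0.5],[[0.6,0,0],0,0.5],[[0.6,0,0],0,0.5]]'
python3 go.py 564 337 160 13; python3 -c "
from h import *
for n in('scene','top'):
  f=grab(n);globals()[n]=f['color']
a=cv2.resize(scene[130:280,380:530],(400,400));b=cv2.resize(top[100:250,140:290],(400,400))
cv2.imwrite('pics/p2.png',np.hstack([a,b])[:,:,::-1])"
```

```text
time_s: 5.32
ee_pos: [576.1, 338.2, 158.6]
ee_rot: [179.3, 1.0, 13.1]
force: [-0.6, 0.1, 0.8]
gripper_width: 45.4
pos [576.1 338.2 158.6] rot [179.3   1.   13.1] F [-0.6  0.1  0.8] w 45 t 5.325 q [ 30.  30.  82.  -0.  70. 107.]
shift cm [-1.21 -0.16 -0.12] turn 0.1
```

View pics/p2.png

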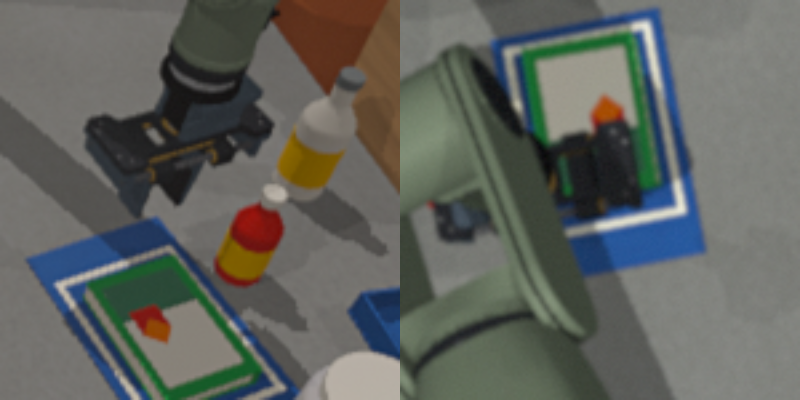

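The book lies flat inside the white outline, with its cover at (165,320) in the left half. I'll rise and cross to the carton; the exact fit gets measured once the arm is clear.

```bash
python3 -m jog '[[[0,0,-2.7],0,0.5],[[0,0,-2.7],-10,0.4],[[0,0,-2.7],-10,0.4],[[0,0,-0.5],-9.5,0.4],[[0,0,-0.1],0,0.4]]'
python3 go.py 484 -319 235 42.7
```

```text
time_s: 6.05
ee_pos: [576.8, 339.3, 247.3]
ee_rot: [179.9, 1.4, 43.4]
force: [0.3, -0.7, 0.3]
gripper_width: 36.1
pos [576.8 339.3 247.3] rot [179.9   1.4  43.4] F [ 0.3 -0.7  0.3] w 36 t 6.05 q [30. 27. 73. -0. 81. 76.]
shift cm [-51.92  41.46   2.54] turn 0.7
```

```bash
python3 -m jog '[[[-2.5,2,0],0,0.4],[[-4.5,3.6,0],0,0.4],[[-4.5,3.6,0],0,0.4],[[-4.5,3.6,0],0,0.4],[[-4.5,3.6,0],0,0.4],[[-4.5,3.6,0],0,0.4],[[-4.5,3.6,0],0,0.4],[[-4.5,3.6,0],0,0.4],[[-4.5,3.6,0],0,0.4],[[-2.5,2,0],0,0.4]]'
python3 go.py 484 -319 235 42.7
```

```text
time_s: 7.3
ee_pos: [493.2, -192.8, 253.4]
ee_rot: [-180.0, 1.7, 41.9]
force: [0.0, 0.4, -1.2]
gripper_width: 36.8
pos [ 493.2 -192.8  253.4] rot [-180.     1.7   41.9] F [ 0.   0.4 -1.2] w 37 t 7.3 q [-22.  14.  93.  -2.  74.  27.]
shift cm [-9.06  8.78  2.1 ] turn -0.8
```

```bash
python3 -m jog '[[[-2.5,2.5,0],0,0.4],[[-2.5,2.5,0],-0.5,0.4],[[-2.4,2.2,0.5],0,0.4],[[-1.3,1.3,0.5],0,0.4],[[0,0,0],0,0.4]]'
python3 go.py 484 -319 140 42.7
python3 - <<'E'
from h import *
f=grab('top','top2.png');hsv=cv2.cvtColor(f['color'],cv2.COLOR_RGB2HSV)
m=cv2.inRange(hsv,(45,80,40),(85,255,255));k=np.zeros_like(m);k[95:212,165:262]=m[95:212,165:262]
w=np.array([ray(f,p[0],31)[:2] for p in cv2.findNonZero(k)],np.float32)
R=cv2.minAreaRect(w);print(R)
a=np.radians(13.05);e=np.array([np.cos(a),np.sin(a)])
for p in cv2.boxPoints(R): d=p-np.array([564,337]);print((d@e).round(1),(d@[-e[1],e[0]]).round(1))
cv2.imwrite('pics/p3.png',cv2.resize(f['color'][90:250,165:485],(800,400))[:,:,::-1])
E
```

```text
time_s: 7.92
ee_pos: [482.2, -319.5, 243.3]
ee_rot: [-179.7, 1.7, 41.4]
force: [0.8, -0.3, 0.4]
gripper_width: 36.6
pos [ 482.2 -319.5  243.3] rot [-179.7    1.7   41.4] F [ 0.8 -0.3  0.4] w 37 t 7.925 q [-34.  19.  88.  -2.  74.  15.]
shift cm [ 0.47  0.13 10.32] turn -1.3
((670.00244140625, 355.9051208496094), (172.62744140625, 125.06529998779297), 12.071917533874512)
22.3 58.5
20.2 -66.6
192.8 -69.5
194.9 55.5
```

View pics/p3.png

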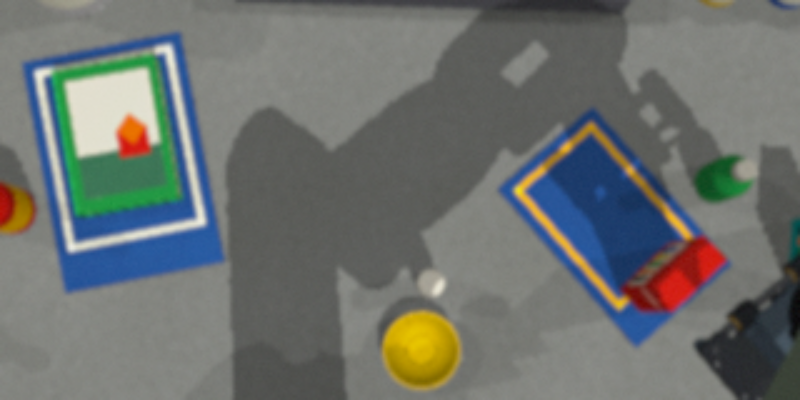

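The book measures x 21 to 194 mm with its edge middles at y −4 and −7 mm, so it is inside its outline. In the picture the carton at (675,275) is still standing, with the gripper behind it at (750,340). Next I'll descend.

```bash
python3 -m jog '[[[0,0,2],-0.5,0.4],[[0.1,0,2.5],-0.5,0.4],[[0.2,-0.1,2.5],-0.3,0.4],[[0.2,-0.1,2],0,0.4],[[0.2,0,0.5],0,0.4],[[0,0,0],0,0.4]]'
python3 go.py 533 -274 143 42.7
```

```text
time_s: 8.72
ee_pos: [486.5, -306.5, 148.6]
ee_rot: [-179.8, 1.5, 43.0]
force: [-0.2, -0.2, -0.5]
gripper_width: 36.7
pos [ 486.5 -306.5  148.6] rot [-179.8    1.5   43. ] F [-0.2 -0.2 -0.5] w 37 t 8.725 q [-33.  22.  96.  -2.  62.  15.]
shift cm [5.63 0.79 0.41] turn 0.3
```

```bash
python3 -m jog '[[[0.3,0.3,0.3],0,0.4],[[0.5,0.2,0.2],0,0.4],[[0.5,0,0],0,0.4],[[0.5,0,0],0,0.4]]'
python3 go.py 533 -274 143 42.7
python3 -m jog '[[[0.5,0,0],0,0.4],[[0.5,0,0],0,0.4],[[0.5,0,0],0,0.4],[[0.5,0,0],0,0.4]]'
python3 go.py 533 -274 143 42.7
python3 - <<'E'
from h import *
cv2.imwrite('pics/p4.png',cv2.resize(grab('scene')['color'][150:310,130:320],(712,600))[:,:,::-1])
E
```

```text
time_s: 9.22
ee_pos: [505.3, -298.0, 145.2]
ee_rot: [180.0, 1.4, 43.0]
force: [-0.8, 0.6, 1.1]
gripper_width: 36.1
pos [ 505.3 -298.   145.2] rot [180.    1.4  43. ] F [-0.8  0.6  1.1] w 36 t 9.225 q [-31.  23.  95.  -2.  62.  17.]
shift cm [3.66 0.13 0.14] turn 0.3
time_s: 9.72
ee_pos: [521.0, -283.4, 144.9]
ee_rot: [179.9, 1.4, 43.0]
force: [-1.0, 0.2, 0.5]
gripper_width: 36.7
pos [ 521.  -283.4  144.9] rot [179.9   1.4  43. ] F [-1.   0.2  0.5] w 37 t 9.725 q [-29.  24.  94.  -2.  62.  19.]
shift cm [1.52 0.13 0.16] turn 0.3
```

View pics/p4.png

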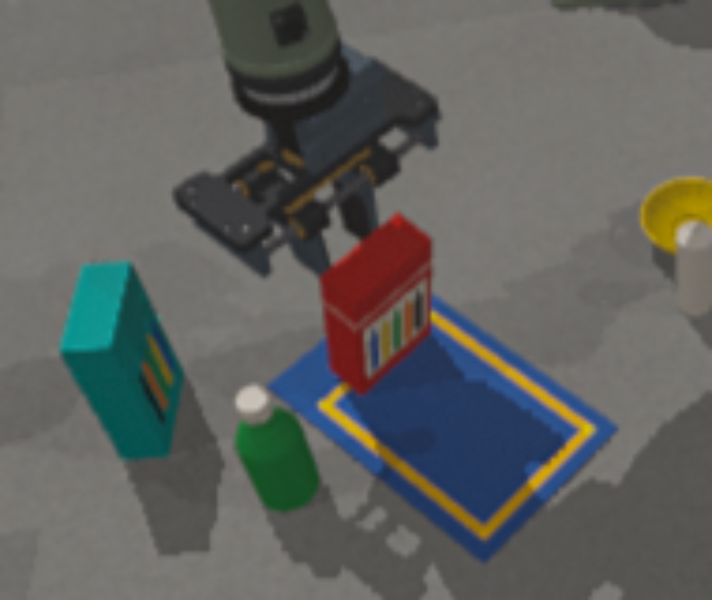

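The carton at (380,310) is tilting over its foot at (360,390) with the fingers behind its top. I'll continue.

```bash
python3 -m jog '[[[0.5,0,0],0,0.4],[[0.5,0,0],0,0.4],[[0.5,0,0],0,0.4],[[0.5,0,0],0,0.4],[[0,0,0],0,0.4],[[0,0,0],0,0.4]]'
python3 go.py 533 -274 143 42.7
python3 - <<'E'
from h import *
cv2.imwrite('pics/p5.png',cv2.resize(grab('scene')['color'][150:310,130:320],(712,600))[:,:,::-1])
E
```

```text
time_s: 10.52
ee_pos: [537.3, -268.2, 144.2]
ee_rot: [180.0, 1.3, 43.0]
force: [0.1, 0.1, 0.6]
gripper_width: 36.6
pos [ 537.3 -268.2  144.2] rot [180.    1.3  43. ] F [0.1 0.1 0.6] w 37 t 10.525 q [-27.  25.  93.  -1.  62.  21.]
shift cm [-0.71  0.13  0.14] turn 0.3
```

View pics/p5.png

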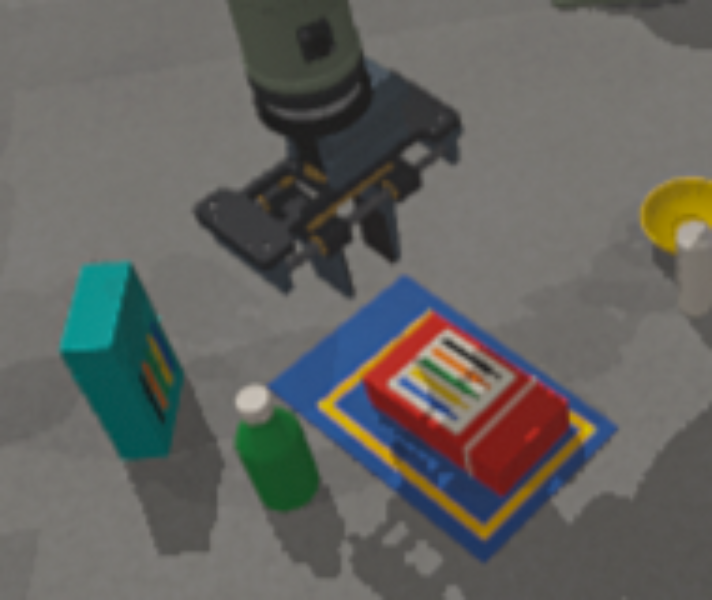

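The carton is down flat at (470,400), with one side close to the yellow line at (420,330). I'll retreat and measure it.

```bash
python3 -m jog '[[[-2,0,-3],0,0.4],[[-3,0,-3],0,0.4],[[-4,0,-3],0,0.4],[[-4,0,-2],0,0.4],[[-4,0,0],0,0.4],[[-3,0,0],0,0.4],[[0,0,0],0,0.4]]'
cat > fin.py <<'E'
from h import *
def meas(f,tag):
    hsv=cv2.cvtColor(f['color'],cv2.COLOR_RGB2HSV)
    red=cv2.inRange(hsv,(0,130,60),(8,255,255))|cv2.inRange(hsv,(172,130,60),(180,255,255))
    gr=cv2.inRange(hsv,(45,80,40),(85,255,255))
    for nm,m,z,o,a,half in(('carton',red,39,(532.7,-274.2),42.7,(181,124)),('book',gr,31,(564,337),13.05,0)):
        a=np.radians(a);e=np.array([np.cos(a),np.sin(a)]);n=np.array([-e[1],e[0]])
        L=np.array([[*(np.array(o)+x*e+y*n),z] for x,y in((-20,-80),(-20,80),(220,80),(220,-80))])
        k=np.zeros_like(m);cv2.fillPoly(k,[proj(f,L).astype(np.int32)],255);k&=m
        l,st=cv2.connectedComponentsWithStats(k)[1:3];k=np.uint8(l==1+np.argmax(st[1:,4]))
        w=np.array([ray(f,p[0],z)[:2] for p in cv2.findNonZero(k)],np.float32)
        R=cv2.minAreaRect(w);print(tag,nm,'size',np.round(R[1]),'corners',[[int((p-o)@e),int((p-o)@n)] for p in cv2.boxPoints(R)])
meas(grab('top','topf.png'),'top')
E
python3 fin.py; python3 -c "
import cv2;a=cv2.imread('pics/topf.png');cv2.imwrite('pics/p6.png',cv2.resize(a[90:250,135:485],(800,366)))"
```

```text
time_s: 11.45
ee_pos: [388.0, -407.5, 263.0]
ee_rot: [179.9, 1.5, 43.0]
force: [0.2, 0.6, -0.3]
gripper_width: 36.4
top carton size [144.  84.] corners [[20, 49], [24, -34], [168, -26], [163, 56]]
top book size [173. 125.] corners [[22, 58], [20, -66], [192, -69], [194, 55]]
```

View pics/p6.png

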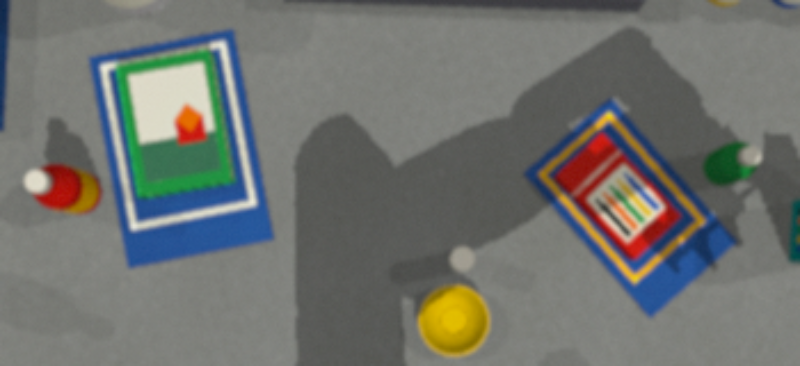

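```bash
python3 -c "
from h import *
print(telemetry.state()['time_s']);print(job_done())"
```

```text
11.5
the job is handed in; nothing more can be done
None
```

I pushed both pieces over near the top with half-open fingers, and both now lie flat inside their outlines. I handed the job in at 11.5 s, with the arm well clear of everything. `job_done()` reports no verdict.

Last check, from the top camera, in each mat's own frame (edge middles must be within ±22 mm of the centre line):

| Piece | Extent along x (mm) | Outline x (mm) | Foot edge y (mm) | Top edge y (mm) |
|---|---|---|---|---|
| Book | 21 to 194 | −10 to 208 | −4 | −7 |
| Carton | 22 to 166 | −6 to 182 | about +8 | about +15 |

- **Carton twist:** it came down turned by about 3° towards +y. That leaves only about 7 mm of margin at its top edge. I left it, because a nudge seemed riskier than the margin.
- **Sliding:** the feet moved about 7 mm (book) and 4 mm (carton), against the 40 mm allowed.
- **Bystanders:** the bottles, glue stick and dish looked upright and in place in the last picture, but I did not measure their positions again. Nothing but the fingers came near the book or the carton, and wrist forces stayed near zero.
- **Disagreement:** the carton's measured width was 84 mm instead of 80, probably because its visible side face was included. The true y offset is then likely a little smaller than shown. I did not cross-check the final poses with the scene camera.

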